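Set the blank speed selector by its clicks and switch on

ROBOT

A 7-joint arm with a two-finger parallel gripper is mounted at the origin on a cart in front of the work surface, level with it; the furniture and walls round the work are solid. World frame = base frame: x ahead of the robot, y to its left, z up, the work surface at z = 0. Lengths are in m, angles in rad, forces in N, time in s.
With the tool pointing down it reaches from about 0.425 to 0.825 m from the base axis. Payload 3.6 kg.
Tool frame: the origin (TCP) lies between the finger pads; the fingertips stand 25 mm ahead of it and the grasp point (between the pads) lies 6 mm ahead of it; z points along the fingers, y is the line along which they close (so a half turn about z gives the same grasp; the last joint's range is limited). The gripper opens to 85 mm and grips with 20 to 120 N. Pads are 22 mm wide; open, the fingers measure 114 mm over their backs; the gripper's body (76 mm by 85 mm) begins 54 mm behind the grasp point. The pads swing forward as they close: fully open they stand 13 mm farther back than shut.
Start: joints at [-1.167, 0.615, -0.013, 1.423, 0.008, 1.103, -0.04], TCP at [0.271, 0.591, 0.256] pointing down, gripper open.
Joint ranges: [-3.12, 3.12], [-0.3, 2.06], [-1.34, 1.32], [0.26, 2.42], [-1.36, 4.5], [0.01, 1.98], [-2.84, 2.84]. Speed limits (rad/s): [2.79, 2.79, 3.14, 3.14, 3.14, 3.14, 3.14].

INTERFACE

Orientations are given as a 3x3 rotation matrix whose columns are the frame's x, y, z axes.
In Python, from bench import ctrl, effector, imaging gives the robot as it stands. Calls block until the motion is done:
- ctrl.reach(position, orientation): joint-space move of the TCP to a pose.
- ctrl.move_l(position, rotation=None, v=0.15, max_force=None): straight line of the TCP; rotation=None keeps the orientation; v is the mean speed in m/s. With max_force (N) it stops when the force on the tool has changed by that much, and returns True; else False.
- ctrl.movej(angles): joint-space move.
- effector.command_gripper(opening, grasp_force=None): finger opening in m; grasp_force is the grip in N (None keeps the last); returns when the fingers have stopped.
- ctrl.sleep(seconds).
- ctrl.solve_ik(position, orientation): joint angles nearest the present ones, or None.
- imaging.camera(name): name is "scene" or "top" or "wrist"; returns a dict with "frame" (400x640x3 uint8, red, green, blue), "fx", "fy", "cx", "cy" (pixels), "world_from_camera" (4x4, takes a point from camera to world coordinates). Camera axes: x right, y down, z forward; pixel columns grow to the right and rows downward; lengths in m; the calibration is good to about 2 mm. A picture is of the moment at which its call begins. There is no depth.
A pose or a line that the arm cannot do raises ctrl.PlanningError and nothing moves.
- ctrl.close_job(): hands the job in; it is judged then, once.
Readings, each from a call of its own:
- ctrl.read_t(): time.
- ctrl.read_qpos(): joint angles.
- ctrl.read_dq(): joint speeds.
- ctrl.read_tau(): joint torques, N m.
- ctrl.read_position(): TCP position.
- ctrl.read_tool_rot(): TCP orientation.
- ctrl.read_contact_force(): force on the tool from outside, world axes, zero at the start.
- ctrl.read_moment(): the same for the moment, N m.
- ctrl.read_finger_gap(): finger opening in m.
- ctrl.read_finger_force(): force on a finger pad.
Only numpy, scipy, OpenCV 4.12 (cv2) and the standard library are available. Lean on these libraries where they do the work, as an engineer would, in place of code of your own. Each camera call takes 0.05 s, during which the arm holds its last target. There are 200 camera calls.

TASK

The speed selector on the control box is blank, so find its place by feel: turn it anticlockwise (seen from above) to its end stop without straining the stop, then turn it clockwise to the fourth click from the stop and leave it there. Then push the toggle switch fully over, away from the robot side, to switch on. Leave the pots and the tape roll round the box where they are.

Things in the scene. Friction and masses are not known exactly. Their poses are not given: they have to be found in the camera images.
- control_box: fixed grey control box with a bare metal top, 100 mm along its x, 190 mm along its y, 56 mm tall. Origin at the centre of its underside on the table; its x points away from the robot side, y to the left, z up. The selector's axis stands upright at x=0, y=+44 mm; the toggle's pivot is at x=0, y=-56 mm, z=60 mm.
- selector: the selector's unmarked black bar knob: a 42 mm disc (upper face 65 mm above the table) carrying a straight bar grip, 40 mm long along the knob's x, 14 mm wide along y, top 97 mm above the table. Origin on its upright turning axis, 59 mm above the table, z up. Pushed on its spindle at any angle, its direction tells nothing of the setting. It starts 1 to 5 clicks from the end notch.
- selector_grip (a point): point on the selector's axis in the bar grip, 89 mm above the table, for the middle of the pads. CLICKS: seven, about 20 degrees apart. Turning out of a notch is resisted by up to about 0.25 N m, falling to nothing half way; then the knob is drawn as strongly into the next notch. Let go between two, it goes to the nearer one.
- selector_top (a point): centre of the bar's top, 97 mm above the table, on the axis. END STOP: anticlockwise from above, cushioned. In the end notch the knob leans on it; turning on is resisted by 0.4 N m within 3 degrees, then 2.5 N m per rad more, with no click; let go, it returns to the end notch. Over 0.2 rad beyond (0.85 N m) strains the stop. The end notch is not counted: the first click leads to the next notch.
- run_lever (a joint): angle of the toggle switch in rad: 0 off (leans towards the box's -x side by 26 degrees from upright), 0.9 fully on (leans the same towards +x). Friction (about 0.06 N m) keeps it where it is left.
- run_lever_tip (a point): top end of the toggle's round steel bat, 50 mm from its pivot; the bat is 15 mm thick at the tip and 9 mm at the root; its pivot lies 60 mm above the table
- pot_0: white-lidded powder pot, 50 mm across and tall, left of the control box, loose bystander; origin at the centre of its underside
- pot_1: white-lidded powder pot, 50 mm across and tall, on the bench scale, loose bystander; origin at the centre of its underside
- pot_2: large powder pot, 70 mm across, 62 mm tall, on the bench scale, loose bystander; origin at the centre of its underside
- pot_3: small powder pot, 38 mm across, 40 mm tall, right of the control box, loose bystander; origin at the centre of its underside
- tape_roll: roll of tape lying flat, 104 mm across, 25 mm tall, loose bystander; origin at the centre of its underside

How it is judged:
On the way, in this order (a step that is already met when the one before it is completed fails the run):
1. the selector is turned anticlockwise to its end stop (within 0.08 rad of the end notch or on the cushion) (horizontal distance between selector_c11 and switch_core_c1 below 0.01152 m), for 0.1 s.
2. the selector stands in the fourth notch from the end notch (within 0.12 rad), for 0.3 s, the toggle still off (under 0.4 rad) (horizontal distance between selector_c11 and switch_core_c1 between 0.03343 and 0.03662 m and value of joint run_lever below 0.4 rad), for 0.3 s.
3. the toggle is pushed over to on (value of joint run_lever above 0.75 rad), for 0.2 s.
At the end, for the whole second after the job is handed in: the selector rests in the fourth notch clockwise of its end notch (within 0.12 rad) and the toggle is on (over 0.75 of 0.9 rad) (horizontal distance between selector_c11 and switch_core_c1 between 0.03343 and 0.03662 m and value of joint run_lever above 0.75 rad); the robot touches nothing.
It fails at once if the end stop is strained: the knob is forced more than 0.2 rad beyond the end notch (horizontal distance between selector_c11 and switch_core_c1 below 0.00549 m).
It fails at once if a bystander is pushed over 30 mm from its place (distance of any of pot_0, pot_1, pot_2, pot_3, tape_roll from where it was at the start of the episode above 0.03 m).
It also fails if it takes over 61 s, if anything falls off the work surface, if the arm or the gripper's body presses on something with over 40 N, if the wrist force passes 120 N, or if a joint passes its speed limit or range.

## Working session

There is one attempt and no reset: what is moved stays moved. The work goes in short steps, each a Python script; the robot and the scene stay as the last script left them, time stands still between calls to the robot, and variables do not carry over. Pictures are saved under pics/ and viewed, at most 10 in all, crops included, and the job is handed in when it is done.

```bash
mkdir -p pics
python3 - <<'E'
from bench import ctrl, effector, imaging
import cv2,numpy as np
for n in ["top","scene"]:
    c=imaging.camera(n); cv2.imwrite(f"pics/{n}0.png",c["frame"][:,:,::-1])
    print(n,c["fx"],c["fy"],c["cx"],c["cy"],np.round(c["world_from_camera"],4).tolist())
print(ctrl.read_t(),ctrl.read_tool_rot())
E
```

```text
top 415.84698213322537 415.84698213322537 323.73774311548823 201.12797463885306 [[0.0256, -0.9927, 0.118, 0.417], [-0.9997, -0.0248, 0.0077, 0.1629], [-0.0047, -0.1182, -0.993, 0.9781], [0.0, 0.0, 0.0, 1.0]]
scene 470.06818323975904 470.06818323975904 313.51002816535157 195.92669179842494 [[0.8224, -0.3833, 0.4205, 0.1092], [-0.5688, -0.5365, 0.6234, -0.3818], [-0.0133, -0.7518, -0.6592, 0.7093], [0.0, 0.0, 0.0, 1.0]]
0.1 [[-9.09062851e-01  4.16657842e-01 -9.87830753e-04]
 [ 4.16659013e-01  9.09060173e-01 -2.20663346e-03]
 [-2.14135417e-05 -2.41755709e-03 -9.99997077e-01]]
```

View pics/top0.png

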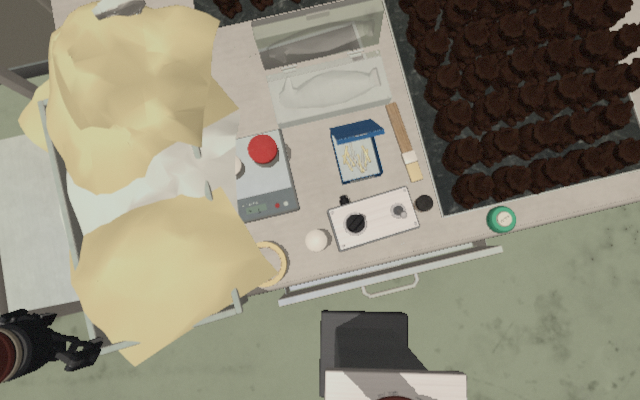

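View pics/scene0.png

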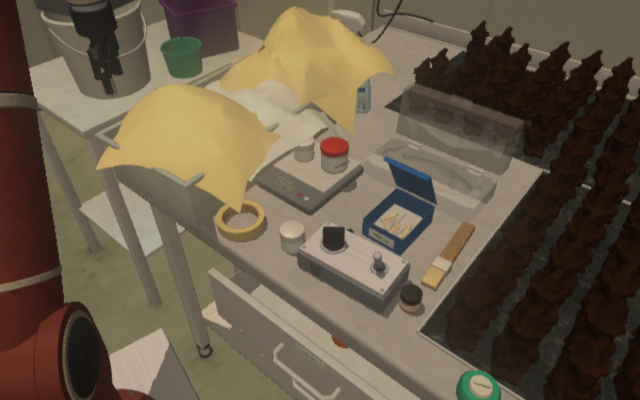

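The top view shows the box centred near (374,218), the selector near (356,223), the toggle near (398,211), a pot on each side at (316,240) and (424,203), and the tape roll at (266,264). I'll enlarge the box.

Run:
```python
import cv2
a=cv2.imread("pics/top0.png")[165:265,300:440]; cv2.imwrite("pics/c1.png",cv2.resize(a,None,fx=5.7,fy=5.7,interpolation=cv2.INTER_CUBIC)[:570])
```

```text
(no output)
```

View pics/c1.png

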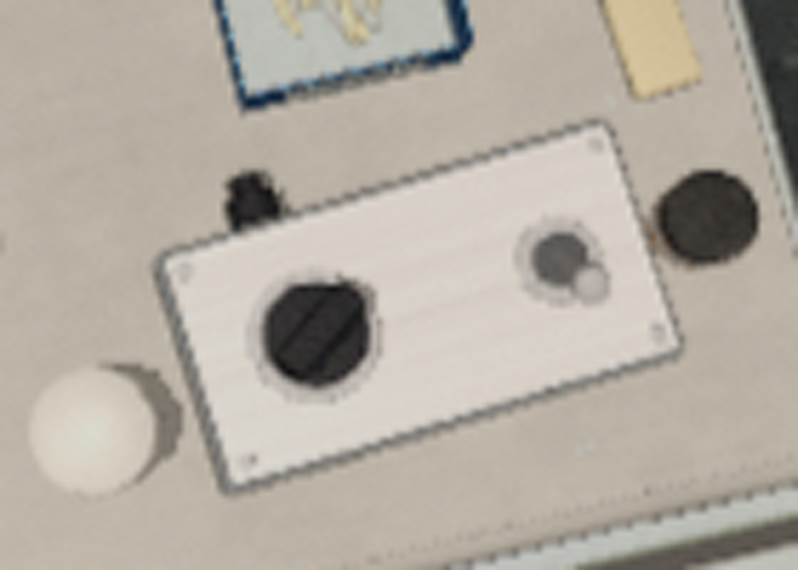

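```bash
cat > h.py <<'E'
from bench import ctrl, effector, imaging
import cv2,numpy as np
def ray(c,uv,z):
    T=c["world_from_camera"]; d=T[:3,:3]@np.array([(uv[0]-c["cx"])/c["fx"],(uv[1]-c["cy"])/c["fy"],1])
    return T[:3,3]+d*(z-T[2,3])/d[2]
def down(yaw): # closing axis y at given yaw, z down
    y=np.array([np.cos(yaw),np.sin(yaw),0]); z=np.array([0,0,-1.]); return np.column_stack([np.cross(y,z),y,z])
E
python3 - <<'E'
from h import *
c=imaging.camera("top")
f=lambda u,v,z: ray(c,(300+u/5.7-.4,165+v/5.7-.4),z)
TL,TR,BR,BL=[f(*p,.056) for p in [(160,258),(603,125),(682,350),(228,490)]]
print(TL,TR,BR,BL)
d=np.linalg.norm; print(d(TL-TR),d(BL-BR),d(TL-BL),d(TR-BR))
o=(TL+TR+BR+BL)/4
yv=(TL-TR)+(BL-BR); yaw=np.arctan2(-yv[0],yv[1]); print("o",o,"yaw",yaw)
R=np.array([[np.cos(yaw),-np.sin(yaw)],[np.sin(yaw),np.cos(yaw)]])
S=o[:2]+R@[0,.044]; P=o[:2]+R@[0,-.056]
print("S",S,"from disc",f(316,334,.065),"P",P,"tip",P+R@[-.022,0],f(592,282,.105))
a,b=f(285,370,.097),f(355,295,.097); by=np.arctan2(*(b-a)[[1,0]]); print("bar",by)
print("pots",f(92,430,.05),f(708,217,.04))
for k in range(-4,5):
    for s in (0,1):
        q=ctrl.solve_ik([S[0],S[1],.2],down(by+np.pi/2+np.radians(20*k)+s*np.pi)); print(20*k,s,None if q is None else np.round(q,2))
E
```

```text
[0.50717163 0.16080095 0.056     ] [ 0.56404151 -0.01196896  0.056     ] [ 0.47636696 -0.04284166  0.056     ] [0.41784642 0.13234442 0.056     ]
0.18188903924679714 0.18470196182779258 0.09374842541478791 0.09295133208832182
o [0.49135663 0.05958369 0.056     ] yaw 0.32021102731121764
S [0.47750688 0.10134713] from disc [0.47838939 0.10000562 0.065     ] P [0.50898357 0.00643022] tip [ 0.48810185 -0.00049465] [0.49748622 0.00123974 0.105     ]
bar -0.729752031707625
pots [0.43972712 0.18564953 0.05      ] [ 0.53059942 -0.05682404  0.04      ]
-80 0 [-0.57  0.47  0.46  1.96 -0.29  0.77 -0.5 ]
-80 1 [-0.03  0.46 -0.32  1.95  0.2   0.77  2.13]
-60 0 [-0.52  0.46  0.38  1.96 -0.24  0.76 -0.21]
-60 1 [ 0.04  0.47 -0.42  1.94  0.26  0.78  2.41]
-40 0 [-0.46  0.45  0.3   1.96 -0.19  0.76  0.09]
-40 1 [ 0.11  0.48 -0.52  1.94  0.33  0.8   2.69]
-20 0 [-0.41  0.45  0.22  1.96 -0.14  0.75  0.38]
-20 1 [-0.94  0.69  1.13  1.97 -0.76  0.99 -2.08]
0 0 [-0.35  0.44  0.13  1.96 -0.08  0.75  0.68]
0 1 [-0.94  0.69  1.13  1.97 -0.76  0.99 -1.73]
20 0 [-0.29  0.44  0.05  1.95 -0.03  0.75  0.97]
20 1 [-0.77  0.54  0.78  1.97 -0.51  0.84 -1.66]
40 0 [-0.23  0.44 -0.03  1.95  0.02  0.75  1.27]
40 1 [-0.72  0.52  0.69  1.97 -0.45  0.81 -1.38]
60 0 [-0.17  0.44 -0.12  1.95  0.07  0.75  1.56]
60 1 [-0.67  0.5   0.61  1.96 -0.39  0.8  -1.09]
80 0 [-0.1   0.45 -0.22  1.95  0.14  0.76  1.84]
80 1 [-0.62  0.48  0.54  1.96 -0.34  0.78 -0.79]
```

Run:
```python
from h import *
ctrl.reach([.478,.1,.24],down(-.73+np.pi/2))
c=imaging.camera("wrist"); cv2.imwrite("pics/w1.png",c["frame"][:,:,::-1]); np.save("w1.npy",c,allow_pickle=True)
print(ctrl.read_t(),ctrl.read_position(),np.round(ctrl.read_qpos(),2),ctrl.read_contact_force(),ctrl.read_moment())
for z,p in ((.065,[.478,.1]),(.107,[.49,0])):
    T=np.linalg.inv(c["world_from_camera"]); q=T@[*p,z,1]; print(c["cx"]+c["fx"]*q[0]/q[2],c["cy"]+c["fy"]*q[1]/q[2])
```

```text
2.125 [0.47807955 0.10152712 0.23996209] [-0.37  0.39  0.16  1.9  -0.08  0.85  0.68] [ 0.12321732 -0.31490686  0.10203892] [-0.00913169  0.03321193  0.04792002]
317.16604729613255 191.93512795570118
236.32011627381524 292.60552191806124
```

View pics/w1.png

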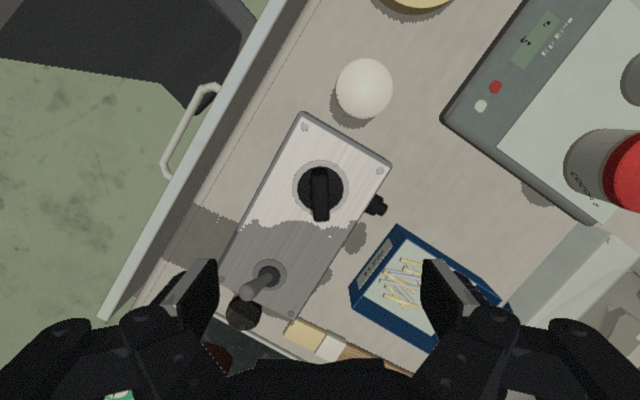

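The wrist view shows the selector disc near (320,187), with the bar nearly vertical in the image, and the toggle's tip near (248,292). I'll take a crop for the bar angle.

Run:
```python
import cv2
a=cv2.imread("pics/w1.png")[150:320,210:400]; cv2.imwrite("pics/c2.png",cv2.resize(a,None,fx=3.5,fy=3.5,interpolation=cv2.INTER_CUBIC).__mul__(1) if 0 else cv2.convertScaleAbs(cv2.resize(a,None,fx=3.5,fy=3.5,interpolation=cv2.INTER_CUBIC),alpha=2,beta=10))
```

```text
(no output)
```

View pics/c2.png

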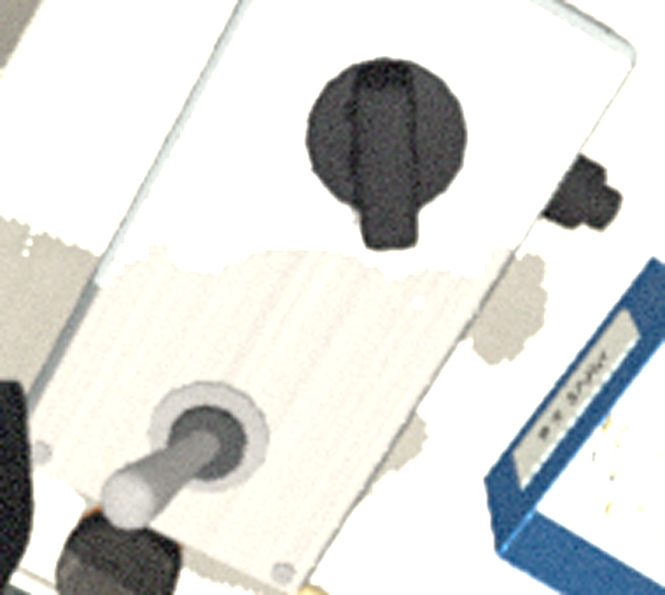

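Run:
```python
from h import *
c=np.load("w1.npy",allow_pickle=True).item()
f=lambda u,v,z: ray(c,(210+u/3.5-.4,150+v/3.5-.4),z)
print("disc",f(386,137,.065)); a,b=f(358,100,.097),f(362,210,.097); print(np.arctan2(*(b-a)[[1,0]]))
a,b=f(412,100,.097),f(416,205,.097); print(np.arctan2(*(b-a)[[1,0]]))
print("bar mid",f(387,158,.097),"tip",f(128,500,.107),"collar",f(209,438,.058))
S=f(386,137,.065)[:2]; print(S, ctrl.read_tool_rot()[:,1])
```

```text
disc [0.47743383 0.1037277  0.065     ]
-0.6975008925171192
-0.6834782192670112
bar mid [0.47562797 0.10560088 0.097     ] tip [0.49531895 0.00618821 0.107     ] collar [0.51010642 0.00879657 0.058     ]
[0.47743383 0.1037277 ] [6.64798775e-01 7.47022224e-01 6.20962036e-04]
```

Run:
```python
from h import *
y0=-.69+np.pi/2; S=[.4775,.1025]
effector.command_gripper(.05,20)
ctrl.reach([*S,.15],down(y0))
print(ctrl.move_l([*S,.0955],v=.08,max_force=8), ctrl.read_position())
effector.command_gripper(0,20); ctrl.sleep(.2)
print("gap",ctrl.read_finger_gap(),ctrl.read_finger_force(),"F",ctrl.read_contact_force(),"M",ctrl.read_moment(),ctrl.read_position(),ctrl.read_t())
c=imaging.camera("wrist"); cv2.imwrite("pics/w2.png",c["frame"][:,:,::-1])
```

```text
False [0.4779804  0.10257227 0.09600039]
gap 0.013779572133228698 25.382684469223022 F [-0.31966215  1.36652474  5.93444571] M [ 0.01362828  0.150287   -0.03548382] [0.47787841 0.10269939 0.09596383] 4.4583
```

```bash
cat >> h.py <<'E'
S=[.4779,.1026,.0957]
def turn(y):
    q=ctrl.solve_ik(S,down(y)); 
    if q is None: raise SystemExit("no ik")
    ctrl.movej(q); ctrl.sleep(.05)
def stat():
    y=ctrl.read_tool_rot()[:,1]; return np.arctan2(y[1],y[0]),ctrl.read_moment()[2],np.linalg.norm(ctrl.read_contact_force())
E
python3 - <<'E'
from h import *
effector.command_gripper(0,80); ctrl.sleep(.2)
y0=-.69+np.pi/2; m0=stat()[1]; print(stat(),ctrl.read_t())
for i in range(1,50):
    turn(y0+np.radians(2.5*i)); a,m,F=stat()
    print(f"{2.5*i} {np.degrees(a-y0):.2f} M{m-m0:.3f} F{F:.1f} t{ctrl.read_t():.2f}")
    if m-m0<-.36 or F>30 or ctrl.read_t()>30: break
E
```

```text
(np.float64(0.880975576557702), np.float64(0.0759256862936539), np.float64(7.138324297966875)) 4.925
2.5 2.44 M-0.253 F7.2 t5.22
5.0 4.86 M-0.131 F7.6 t5.53
7.5 7.51 M0.024 F6.3 t5.83
10.0 9.97 M0.038 F5.7 t6.12
12.5 12.48 M0.224 F6.7 t6.42
15.0 15.04 M0.163 F5.9 t6.72
17.5 17.55 M0.189 F8.2 t7.03
20.0 19.97 M-0.091 F6.8 t7.33
22.5 22.42 M-0.204 F6.9 t7.62
25.0 24.88 M-0.135 F5.4 t7.92
27.5 27.43 M-0.176 F7.8 t8.22
30.0 30.03 M0.081 F6.6 t8.53
32.5 32.48 M-0.046 F4.6 t8.82
35.0 35.05 M0.261 F7.5 t9.12
37.5 37.56 M0.207 F8.0 t9.43
40.0 39.96 M-0.075 F7.4 t9.72
42.5 42.40 M-0.149 F7.8 t10.03
45.0 44.84 M-0.153 F3.6 t10.32
47.5 47.41 M-0.180 F7.0 t10.62
50.0 49.89 M0.033 F7.0 t10.93
52.5 52.43 M-0.189 F7.6 t11.22
55.0 55.08 M0.444 F7.4 t11.53
57.5 57.47 M-0.029 F7.1 t11.82
60.0 59.94 M0.029 F6.6 t12.12
62.5 62.38 M-0.233 F7.9 t12.43
65.0 64.89 M-0.155 F7.6 t12.72
67.5 67.42 M-0.111 F7.5 t13.03
70.0 69.95 M0.021 F8.7 t13.32
72.5 72.45 M-0.175 F5.1 t13.62
75.0 75.00 M0.257 F7.8 t13.93
77.5 77.49 M0.220 F8.2 t14.22
80.0 79.95 M0.028 F7.8 t14.53
82.5 82.30 M-0.321 F8.0 t14.82
85.0 84.71 M-0.541 F7.0 t15.12
```

Run:
```python
from h import *
y0=-.69+np.pi/2
for d in (85,86.5):
    if d>85: turn(y0+np.radians(d))
    r=[]
    for _ in range(6): ctrl.sleep(.03); r.append(stat()[1]-.076)
    print(d,np.round(r,3),np.mean(r),ctrl.read_finger_gap(),ctrl.read_t())
```

```text
85 [-0.503 -0.52  -0.552 -0.553 -0.509 -0.555] -0.5321395916888161 0.012670517933470966 15.325
86.5 [-0.55  -0.591 -0.596 -0.614 -0.567 -0.535] -0.5753976240618185 0.012767089675979025 15.825
```

Run:
```python
from h import *
y0=-.69+np.pi/2
for d in list(np.arange(80,-.1,-4)):
    turn(y0+np.radians(d)); a,m,F=stat(); print(f"{d} M{m-.076:.3f} t{ctrl.read_t():.2f}",end=" | ")
r=[(ctrl.sleep(.03),stat()[1])[1]-.076 for _ in range(5)]; print(np.mean(r),ctrl.read_t())
effector.command_gripper(.05,20); ctrl.sleep(.3)
ctrl.move_l([*S[:2],.17])
ctrl.reach([.478,.1,.24],down(y0-.04))
c=imaging.camera("wrist"); cv2.imwrite("pics/w3.png",c["frame"][:,:,::-1]); np.save("w3.npy",c,allow_pickle=True)
a=c["frame"][150:320,210:400,::-1]; b=cv2.imread("pics/w1.png")[150:320,210:400]
o=[cv2.convertScaleAbs(cv2.resize(i,None,fx=2.1,fy=2.1,interpolation=cv2.INTER_CUBIC),alpha=2,beta=10) for i in (b,a)]
cv2.imwrite("pics/c3.png",np.hstack(o)[:,:800]); print(ctrl.read_t())
```

```text
80.0 M0.018 t16.12 | 76.0 M0.010 t16.43 | 72.0 M-0.071 t16.73 | 68.0 M-0.095 t17.02 | 64.0 M-0.110 t17.32 | 60.0 M-0.103 t17.62 | 56.0 M-0.006 t17.93 | 52.0 M0.201 t18.23 | 48.0 M-0.336 t18.52 | 44.0 M-0.293 t18.82 | 40.0 M-0.040 t19.12 | 36.0 M-0.146 t19.43 | 32.0 M-0.250 t19.73 | 28.0 M-0.470 t20.02 | 24.0 M-0.333 t20.32 | 20.0 M-0.111 t20.62 | 16.0 M0.302 t20.93 | 12.0 M-0.102 t21.23 | 8.0 M-0.297 t21.52 | 4.0 M-0.204 t21.82 | 0.0 M-0.088 t22.12 | -0.06916436560139644 22.2917
24.1167
```

View pics/c3.png

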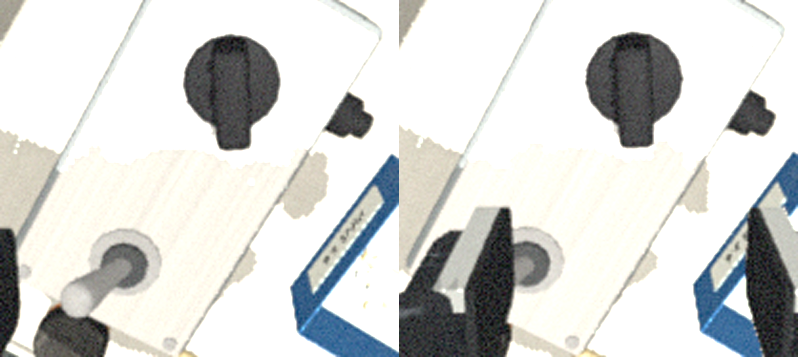

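The selector bar lies where it did at the start. The moment log shows four clicks each way between the stop and here, so this is the fourth notch. Next is the toggle.

Run:
```python
from h import *
P=np.array([.510,.0075]); d=np.array([np.cos(.326),np.sin(.326)])
at=lambda x,z:[*(P+x*d),z]
qs=[(ctrl.solve_ik(at(-.06,.2),down(.326+s*np.pi/2)),s) for s in (1,-1)]
q0=ctrl.read_qpos(); q,s=min([x for x in qs if x[0] is not None],key=lambda x:np.abs(x[0]-q0).max()); print(s,np.round(q,2))
effector.command_gripper(0,20)
ctrl.movej(q)
print(ctrl.move_l(at(-.06,.112),v=.12,max_force=10))
r=ctrl.move_l(at(.012,.112),v=.05,max_force=12); p=ctrl.read_position(); print(r,(p[:2]-P)@d,p,ctrl.read_contact_force())
ctrl.move_l(at(-.06,.112)); ctrl.move_l(at(-.06,.25),v=.2)
ctrl.reach([.478,.1,.24],down(np.pi/2-.73+.9))
c=imaging.camera("wrist"); cv2.imwrite("pics/w4.png",c["frame"][:,:,::-1]); print(ctrl.read_t())
```

```text
1 [ 0.04  0.39 -0.09  2.04  0.05  0.71  1.82]
False
True -0.003102941218593957 [0.5070162  0.00663728 0.11089088] [-0.02527106 -0.49076832  1.86507588]
29.6583
```

View pics/w4.png

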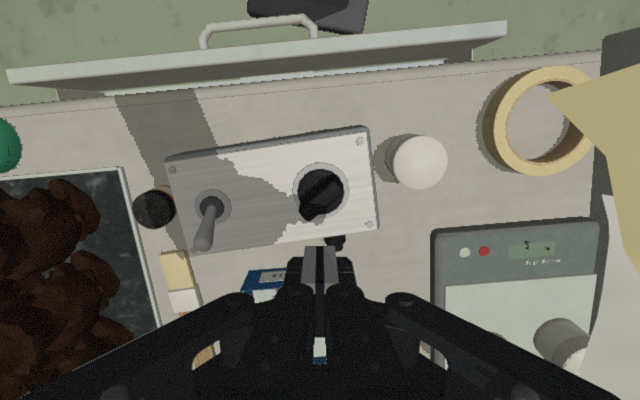

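The toggle now leans away from the robot, with its tip near (203,243); the selector and pots look undisturbed. I'll check its angle numerically.

Run:
```python
from h import *
c=imaging.camera("wrist"); T=np.linalg.inv(c["world_from_camera"])
P=np.array([.510,.0075]); d=np.array([np.cos(.326),np.sin(.326)])
for a in (-.45,0,.2,.3,.45):
    q=T@[*(P+.05*np.sin(a)*d),.06+.05*np.cos(a),1]; print(a,c["cx"]+c["fx"]*q[0]/q[2],c["cy"]+c["fy"]*q[1]/q[2])
cv2.imwrite("pics/c4.png",cv2.convertScaleAbs(cv2.resize(c["frame"][170:270,150:350,::-1],None,fx=4,fy=4,interpolation=cv2.INTER_CUBIC),alpha=2))
```

```text
-0.45 187.60778736721247 196.4783244999011
0 192.48918794050127 225.24638738693767
0.2 196.2030920298764 236.78285643517995
0.3 198.3085908826854 241.93435157186698
0.45 201.67956179979882 248.70787059689113
```

View pics/c4.png

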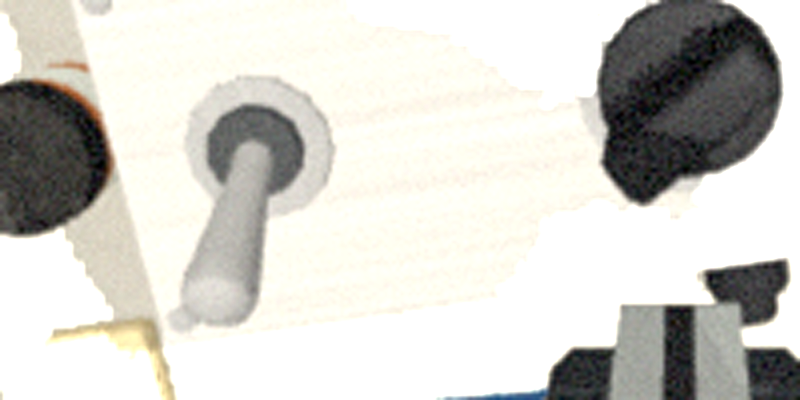

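The tip at (204,244) is only loosely consistent with fully on, so I'll push again, slower and firmer.

Run:
```python
from h import *
P=np.array([.510,.0075]); d=np.array([np.cos(.326),np.sin(.326)])
at=lambda x,z:[*(P+x*d),z]
ctrl.reach(at(-.06,.2),down(.326+np.pi/2))
ctrl.move_l(at(-.06,.112),v=.15,max_force=10)
print(ctrl.move_l(at(-.015,.112),v=.06,max_force=15))
for x in np.arange(-.012,.010,.0015):
    r=ctrl.move_l(at(x,.112),v=.02,max_force=15); p=ctrl.read_position(); f=ctrl.read_contact_force(); print(round(x,4),r,round((p[:2]-P)@d,4),np.round(f[:2]@d,1))
    if r or f[:2]@d<-15: break
ctrl.move_l(at(-.06,.112)); ctrl.move_l(at(-.06,.25),v=.2)
c=imaging.camera("top"); cv2.imwrite("pics/top2.png",cv2.resize(c["frame"][165:265,240:440,::-1],None,fx=4,fy=4,interpolation=cv2.INTER_CUBIC)); print(ctrl.read_t())
```

```text
False
-0.012 False -0.0119 0.9
-0.0105 False -0.0104 -0.6
-0.009 False -0.0089 -0.3
-0.0075 False -0.0074 -0.1
-0.006 False -0.0059 0.2
-0.0045 False -0.0044 0.8
-0.003 False -0.0031 -0.6
-0.0015 False -0.0027 -3.4
-0.0 False -0.0025 -5.5
0.0015 False -0.0023 -7.9
0.003 False -0.0021 -10.2
0.0045 False -0.002 -12.0
0.006 False -0.0018 -12.5
0.0075 False -0.0017 -16.7
36.9333
```

View pics/top2.png

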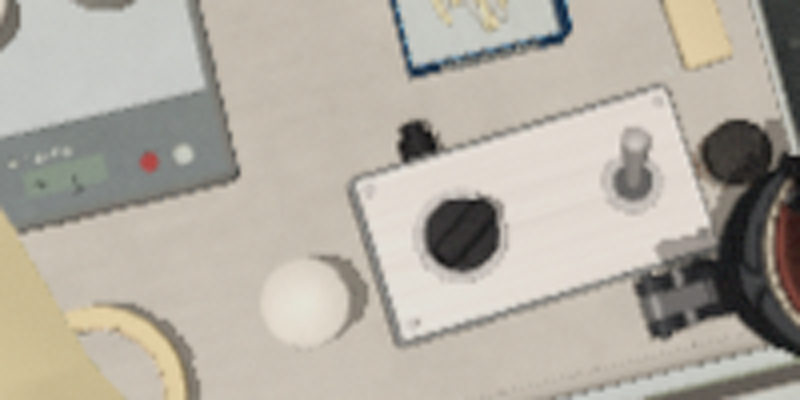

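The lever is hard against its on-stop: it gave only 1 mm under 17 N. The selector still points as it did, the pots have not moved, and the arm is clear.

```bash
python3 -c "
from bench import ctrl
print(ctrl.close_job())"
```

```text
the job is handed in; nothing more can be done
None
```

I turned the selector to its end stop, then set it to the fourth click and left it there. I pushed the toggle fully on, the pots and tape roll look unmoved in the last picture, and I handed the job in at about 37 s; no verdict came back.

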